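# Hand-check the centrifuge rotor and sort its emptied load

## Task

Check the bench centrifuge by hand: tug its rotor straight up by the hub knob with a steady pull of about 14 N (never over 20 N) to confirm that it is snapped on, then spin it briskly and let go so that it coasts freely for at least a full turn, and after that spin tug it once more in the same way to see that it still holds. The emptied load lies about beside it: put every sample tube into the round steel dish and every rotor sleeve into the rectangular tray (at any time), leave the other lab things where they are, and finish with the rotor let go and standing still.

Things in the scene. Friction and masses are not known exactly. Their poses are not given: they have to be found in the camera images.
- centrifuge: bench centrifuge, dome off: white housing 170 x 170 mm, 76 mm high, fixed; origin under its centre, z up. It carries a softly sprung motor with the rotor snapped on to its spindle: pulled straight up, rotor and motor rise together about 0.5 mm per newton (after the first 2.5 N, their weight) and sink back when let go; the rotor does not come off
- motor_mount (a joint): how far the rotor and sprung motor are pulled up, m: 0 = at rest; lift of 0.0040 means a pull of 10.5 N, 0.0058 means 14 N, 0.0090 means 20.5 N; it stops at 0.012
- rotor (a joint): angle of the rotor about its upright axis, rad, counter-clockwise seen from above; no end stops, turns very freely and, once spun, coasts for some seconds (slowing by roughly 1.5 rad/s each second; the wanted full turn needs a start of 4 to 5 rad/s, that is a pot pushed along at about 0.25 m/s)
- hub (a point): the steel hub knob in the middle of the rotor, an upright round post 28 mm in diameter that stands on the rotor from z = 90 to 155 mm above the bench; this point lies on the rotor's axis, 15 mm below the knob's top (140 mm above the bench); the grip for tugging
- pot_0 (a point): centre of the top of one of the three aluminium pots of the rotor: upright, 30 mm in diameter, 31 mm tall, top 115 mm above the bench, standing 120 degrees apart with their centres 58 mm from the rotor axis; a pot may be pushed sideways to spin the rotor. Between the pots there is only the flat rotor plate (top at 90 mm, radius 50 mm) and the housing (top at 76 mm)
- pot_1 (a point): centre of the top of one of the three aluminium pots of the rotor: upright, 30 mm in diameter, 31 mm tall, top 115 mm above the bench, standing 120 degrees apart with their centres 58 mm from the rotor axis; a pot may be pushed sideways to spin the rotor. Between the pots there is only the flat rotor plate (top at 90 mm, radius 50 mm) and the housing (top at 76 mm)
- pot_2 (a point): centre of the top of one of the three aluminium pots of the rotor: upright, 30 mm in diameter, 31 mm tall, top 115 mm above the bench, standing 120 degrees apart with their centres 58 mm from the rotor axis; a pot may be pushed sideways to spin the rotor. Between the pots there is only the flat rotor plate (top at 90 mm, radius 50 mm) and the housing (top at 76 mm)
- tube_0_mid (a point): centre of a white closed sample tube, lying on the bench: 74 mm long along its own x, 16 mm in diameter, with a 16 mm square cap at the +x end so that it does not roll; 25 g (may be absent)
- tube_1_mid (a point): centre of a white closed sample tube, lying on the bench: 74 mm long along its own x, 16 mm in diameter, with a 16 mm square cap at the +x end so that it does not roll; 25 g (may be absent)
- tube_2_mid (a point): centre of a white closed sample tube, lying on the bench: 74 mm long along its own x, 16 mm in diameter, with a 16 mm square cap at the +x end so that it does not roll; 25 g (may be absent)
- sleeve_0_mid (a point): centre (20 mm up) of a white rotor sleeve, a short fat cylinder 26 mm in diameter and 40 mm tall along its own z, standing on end, dark bore in its top; 30 g (may be absent)
- sleeve_1_mid (a point): centre (20 mm up) of a white rotor sleeve, a short fat cylinder 26 mm in diameter and 40 mm tall along its own z, standing on end, dark bore in its top; 30 g (may be absent)
- sleeve_2_mid (a point): centre (20 mm up) of a white rotor sleeve, a short fat cylinder 26 mm in diameter and 40 mm tall along its own z, standing on end, dark bore in its top; 30 g (may be absent)
- dish: round steel dish for the tubes, 154 mm outside diameter, 28 mm high, wall and floor 4 mm, fixed; origin under its centre
- tray: rectangular grey plastic tray for the sleeves, 140 mm (its x) by 160 mm (its y), 30 mm high, wall 4 mm, floor about 4 mm, fixed; origin under its centre
- petri: bystander: small closed petri dish, 60 mm in diameter, 15 mm high; origin under its centre; not to be disturbed
- jar: bystander: squat brown jar, 42 mm in diameter, 42 mm high; origin under its centre; not to be disturbed
- slide_box: bystander: blue slide box, 60 x 34 mm, 26 mm high; origin under its centre; not to be disturbed
There are look-alikes about, which are no part of the job. Leave any brown or turquoise look-alike of the part that bears tube_2_mid alone.

How it is judged:
By the outcome, as a careful person would: the job done as asked, in the order asked, and still so for the second after the job is handed in, with the robot touching nothing.
Of tube_0, tube_1, tube_2, sleeve_0, sleeve_1, sleeve_2 only 4 to 6 are there at a start; the rules pass over those that are not, and their reading is None.
At some moment in a run one of tube_0, tube_1, tube_2, sleeve_0, sleeve_1, sleeve_2 may be knocked a few centimetres aside while the robot is not near it.
Once in a run the grip may slacken for a moment while it holds something.
It also fails if it takes over 210 s, if anything falls off the work surface, if the arm or the gripper's body presses on something with over 40 N, if the wrist force passes 120 N, or if a joint passes its speed limit or range.

## Robot

A 7-joint arm with a two-finger parallel gripper is mounted at the origin on the work surface. World frame = base frame: x ahead of the robot, y to its left, z up, the work surface at z = 0. Lengths are in mm, angles in rad, forces in N, time in s.
With the tool pointing down it reaches from about 350 to 900 mm from the base axis. Payload 8.1 kg.
Tool frame: the origin (TCP) lies on the centre line of the jaws, within the pads' length; the fingertips stand 19 mm ahead of it and the grasp point (between the pads) is the TCP; z points along the fingers, x is the direction in which the jaws open and shut, and the axes are right-handed (so a half turn about z gives the same grasp; the last joint's range is limited). The gripper opens to 92 mm and grips with 3 to 60 N. Pads are 19 mm wide; open, the fingers measure 130 mm over their backs; the gripper's body (75 mm by 190 mm) begins 47 mm behind the grasp point.
Start: joints at [1.157, 0.434, 0.025, 1.573, -0.012, 1.134, -0.075], TCP at [191.114, -595.076, 245.742] pointing down, gripper open.
Joint ranges: [-2.62, 2.62], [-0.44, 2.09], [-1.27, 1.32], [0.08, 2.57], [-1.32, 4.46], [0.12, 2], [-2.74, 2.74]. Speed limits (rad/s): [2.22, 2.22, 3.01, 3.01, 3.14, 3.14, 3.14].

## Interface

Orientations are given as a unit quaternion [x, y, z, w].
In Python, from rig import arm gives the robot as it stands.
- The arm moves only by the tool move_arm, never from a script. Its argument "deltas" is a list of rows, each a list of 6 numbers: the shift along the tool's x, y, z in mm, then the turn, a rotation vector about the tool's x, y, z in degrees. A call has 1 to 8 rows; each row shifts and turns the commanded pose from where the row before left it, along the tool's axes as they then stand; what a row does not reach is not made up. A row lasts 1/8 s, in which the tool goes at most 62.5 mm and 10.7 degrees, less where a joint would pass 70% of its speed; a pose out of reach is approached as far as the arm can. A call is refused whole if a number of a shift passes 62.5 or a number of a turn 10.7, either way. A call with a gripper value outside its range is refused whole. "gripper" is the finger opening in mm, from 0 to 91.8, set as the call begins (left out, the last holds). The fingers move at their own pace and stop on an object; "force" is the grip in N (left out, the last holds). Time passes only in rows, so rows that do not move let the fingers close. It gives the time, the measured TCP pose, the force and the opening at its end, in the units of the state.
- arm.state(): the state, without advancing time (a new reading comes with each control period).
- arm.grab_frame(name): name is "side" or "top"; returns a dict with "image" (480x640x3 uint8, red, green, blue), "depth" (480x640 float32, mm along the optical axis (not along the pixel's ray), 0 where there is no reading), "fov_y" (degrees; the focal length in pixels is half the picture's height over the tangent of half this angle, whatever the lens; pixels are square), "cx", "cy" (the principal point, pixels), "distortion" ([k1, k2, p1, p2, k3] as OpenCV has them; the pictures are not rectified), "pose" (4x4, takes a point from camera to world coordinates). Camera axes: x right, y up, looking along -z (the intrinsics and any distortion apply to the point x, -y, -z); pixel columns grow to the right and rows downward; lengths in mm; the calibration is good to about 2 mm. A picture is of the moment at which its call begins.
- arm.job_done(): hands the job in, once; it reports no verdict.
The state is a dict: "t": time; "q": joint angles; "dq": joint speeds; "joint_torque": joint torques, N m; "tcp_pos": TCP position; "ee_rot": TCP orientation; "wrist_force": force on the tool from outside, world axes, zero at the start; "wrist_torque": the same for the moment, N m; "finger_gap": finger opening in mm.
Only numpy, scipy, OpenCV 4.12 (cv2) and the standard library are available. Lean on these libraries where they do the work, as an engineer would, in place of code of your own. Each camera call takes 0.05 s, during which the arm holds its last target.

## Working session

There is one attempt and no reset: what is moved stays moved. The work goes in short steps, Python scripts to look and compute and a tool call to move; the robot and the scene stay as the last step left them, time stands still between calls to the robot, and variables do not carry over. Pictures are saved under pics/ and viewed, and the job is handed in when it is done.

Besides the shell and the picture viewer there is one more tool, called after "Call:" as a command line: name --pt "numbers of a row" for each row, then --argument value for the rest. move_arm: Moves the arm, as the interface text tells. Its arguments: {"type":"object","properties":{"deltas":{"type":"array"},"gripper":{"type":"number"},"force":{"type":"number"}},"required":["deltas"]}

```bash
ls; mkdir -p pics; cat > h.py <<'E'
import numpy as np, cv2
from rig import arm
def grab(n,fn=None):
    f=arm.grab_frame(n)
    if fn: cv2.imwrite('pics/'+fn+'.png',f['image'][:,:,::-1])
    return f
def K(f):
    fl=240/np.tan(np.radians(f['fov_y'])/2)
    return np.array([[fl,0,f['cx']],[0,fl,f['cy']],[0,0,1.]]),np.array(f['distortion'],float)
def ray(f,uv):
    k,d=K(f); p=cv2.undistortPoints(np.array(uv,float).reshape(-1,1,2),k,d).reshape(-1,2)
    P=np.array(f['pose']); dirs=np.c_[p[:,0],-p[:,1],-np.ones(len(p))]@P[:3,:3].T
    return P[:3,3],dirs
def plane(f,uv,z):
    o,d=ray(f,uv); return o+d*((z-o[2])/d[:,2])[:,None]
def dep(f,uv):
    o,d=ray(f,uv); uv=np.array(uv).reshape(-1,2).astype(int)
    return o+d*f['depth'][uv[:,1],uv[:,0]][:,None]
E
python3 - <<'E'
from h import *
for n in('top','side'):
    f=grab(n,n+'0'); print(n,f['fov_y'],f['cx'],f['cy'],f['distortion'],np.round(f['pose'],3).tolist())
s=arm.state(); print(s['t'],s['tcp_pos'],s['ee_rot'],s['finger_gap'],s['wrist_force'])
E
```

```text
pics
top 43.90825134561749 308.7176215256196 238.9921840122061 [-0.05347273  0.          0.          0.          0.        ] [[-0.02, 0.987, -0.162, 328.34], [-1.0, -0.023, -0.019, 16.374], [-0.023, 0.161, 0.987, 1157.493], [0.0, 0.0, 0.0, 1.0]]
side 49.14812766041806 321.4294124889784 234.13078365079056 [-0.0350535  0.         0.         0.         0.       ] [[-0.905, 0.247, -0.345, 152.578], [-0.424, -0.568, 0.705, 741.946], [-0.022, 0.785, 0.619, 739.392], [0.0, 0.0, 0.0, 1.0]]
0.1 [ 190.96019173 -594.67568784  245.03833204] [ 8.07997524e-01 -5.89185476e-01 -5.91139305e-04 -3.57133306e-04] 91.6853537092172 [ 0.07477788 -0.45453448  1.02194583]
```

View pics/top0.png

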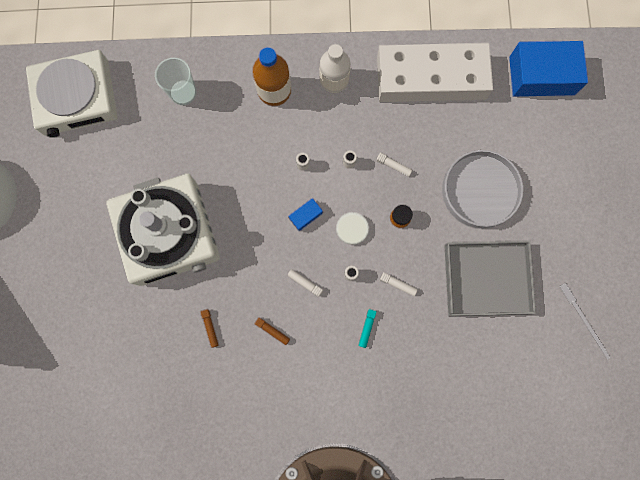

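View pics/side0.png

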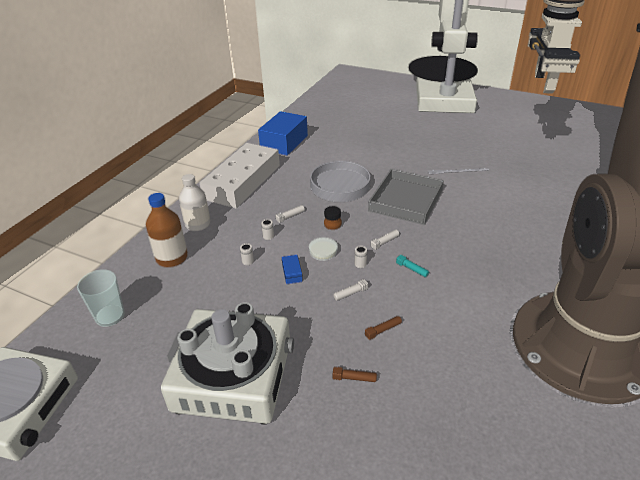

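Top view: tubes at (395,164), (306,283), (400,285); sleeves at (303,160), (350,158), (352,273); rotor hub near (152,220), pots (140,197), (186,223), (137,251); dish (483,189), tray (490,279). Now measuring.

```bash
cat >> h.py <<'E'
def find(f,tubes=True):
    """white blobs in the middle area of top view -> tubes, sleeves"""
    hsv=cv2.cvtColor(f['image'],cv2.COLOR_RGB2HSV)
    m=((hsv[:,:,2]>165)&(hsv[:,:,1]<50)).astype(np.uint8)
    m[:140]=0; m[335:]=0; m[:,:262]=0
    m[:,440:]=0
    n,l,st,c=cv2.connectedComponentsWithStats(m)
    out=[]
    for i in range(1,n):
        if st[i,4]<25: continue
        out.append((st[i].tolist(),c[i].round(1).tolist()))
    return m,l,out
def tube(f,l,i_uv,z=8,r=26):
    u,v=i_uv
    ys,xs=np.nonzero(l[v-r:v+r,u-r:u+r]); 
    p=plane(f,np.c_[xs+u-r,ys+v-r],z)[:,:2]
    (cx,cy),(w,h),a=cv2.minAreaRect(p.astype(np.float32))
    c=p.mean(0);uu,s,vt=np.linalg.svd(p-c,full_matrices=False)
    ax=vt[0];t=(p-c)@ax
    return np.r_[cx,cy],(w,h),np.degrees(np.arctan2(ax[1],ax[0])),t.min(),t.max()
E
python3 - <<'E'
from h import *
f=grab('top')
m,l,o=find(f)
for x in o: print(x)
for uv in [(395,164),(306,283),(400,285)]: print(tube(f,m,uv))
# sleeve: depth
D=f['depth']
for uv in [(303,160),(350,158),(352,273)]:
    u,v=uv; sub=f['image'][v-12:v+14,u-12:u+13].max(2); 
    dk=(sub<60).astype(np.uint8); n,ll,st,c=cv2.connectedComponentsWithStats(dk)
    for i in range(1,n):
        if st[i,4]>10: 
            p=c[i]+[u-12,v-12]; print('bore',p,st[i,4],plane(f,[p],40)[0][:2])
# depth points
for nm,uv in dict(hub=(147,217),pot=(140,196)).items(): print(nm,dep(f,[uv]))
o0,_=ray(f,[(0,0)])
vv,uu=np.mgrid[160:300,95:225]; P=dep(f,np.c_[uu.ravel(),vv.ravel()])
hub=P[(P[:,2]>146)&(P[:,2]<165)]; print('hub',len(hub),hub.mean(0),hub.min(0),hub.max(0))
E=P[(P[:,2]>108)&(P[:,2]<121)]; 
c=hub.mean(0)[:2]; E=E[(np.hypot(*(E[:,:2]-c).T)>38)&(np.hypot(*(E[:,:2]-c).T)<80)]
crit=(cv2.TERM_CRITERIA_EPS,50,.1)
_,lb,ce=cv2.kmeans(E[:,:2].astype(np.float32),3,None,crit,5,0)
print(ce,[ (np.hypot(*(x-c)),np.degrees(np.arctan2(*(x-c)[::-1]))) for x in ce], np.mean(ce,0))
E
```

```text
([262, 140, 19, 21, 131], [270.3, 148.2])
([271, 140, 102, 71, 2842], [324.4, 171.8])
([376, 152, 36, 24, 258], [393.6, 164.3])
([265, 166, 6, 13, 27], [267.9, 172.1])
([273, 171, 7, 10, 33], [275.5, 175.5])
([265, 183, 11, 7, 36], [270.8, 186.8])
([280, 197, 7, 10, 25], [282.8, 201.7])
([271, 201, 10, 12, 38], [275.5, 206.3])
([286, 208, 16, 29, 65], [291.5, 223.6])
([326, 208, 43, 42, 990], [349.0, 227.4])
([376, 209, 12, 11, 41], [381.3, 214.9])
([366, 210, 9, 11, 30], [369.8, 215.5])
([262, 213, 13, 12, 48], [267.3, 217.3])
([273, 222, 8, 15, 40], [277.6, 229.7])
([321, 222, 11, 11, 34], [326.7, 225.9])
([307, 228, 15, 9, 39], [315.4, 232.5])
([409, 236, 8, 11, 36], [412.8, 241.0])
([355, 239, 20, 16, 84], [365.2, 247.2])
([387, 240, 8, 12, 35], [390.7, 246.7])
([338, 248, 8, 6, 26], [341.8, 250.8])
([267, 251, 6, 12, 25], [268.9, 255.6])
([340, 255, 9, 10, 28], [343.9, 260.4])
([290, 257, 10, 7, 27], [294.0, 259.6])
([265, 262, 10, 8, 34], [269.8, 265.4])
([344, 263, 19, 16, 101], [351.8, 271.1])
([373, 262, 8, 9, 32], [376.6, 266.2])
([280, 264, 7, 12, 26], [282.9, 268.9])
([28
[... 1333 characters left out ...]
bore [302.2826087 158.2173913] 46 [671.1204493   47.55549409]
bore [349.79545455 156.11363636] 44 [672.94471318 -44.99274363]
bore [351.43137255 272.03921569] 51 [446.5104355  -41.01887721]
hub [[538.15008488 316.19144899 153.40353762]]
pot [[585.26046453 341.36072594 115.6877113 ]]
hub 214 [533.81490164 315.77782629 153.92394409] [520.3266116  302.36810882 146.0954955 ] [547.47319205 330.81316586 159.30249596]
[[485.78543 345.61282]
 [533.4001  258.48062]
 [584.7828  344.6695 ]] [(np.float64(56.54164055315354), np.float64(148.15223311667185)), (np.float64(57.29870650698381), np.float64(-90.41479862138996)), (np.float64(58.58713770380407), np.float64(29.5471826047825))] [534.65607 316.2543 ]
```

```bash
python3 - <<'E'
from h import *
f=grab('top')
im=f['image'][130:350,90:310]; cv2.imwrite('pics/c1.png',cv2.resize(im,None,fx=2.7,fy=2.7,interpolation=2)[:,:,::-1])
im=f['image'][130:350,280:560]; cv2.imwrite('pics/c2.png',cv2.resize(im,None,fx=2.7,fy=2.7,interpolation=2)[:,:,::-1])
E
```

```text
(no output)
```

View pics/c1.png

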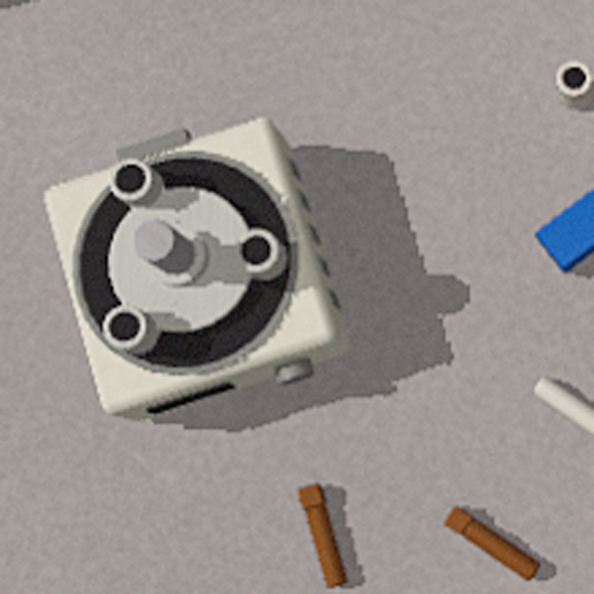

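View pics/c2.png

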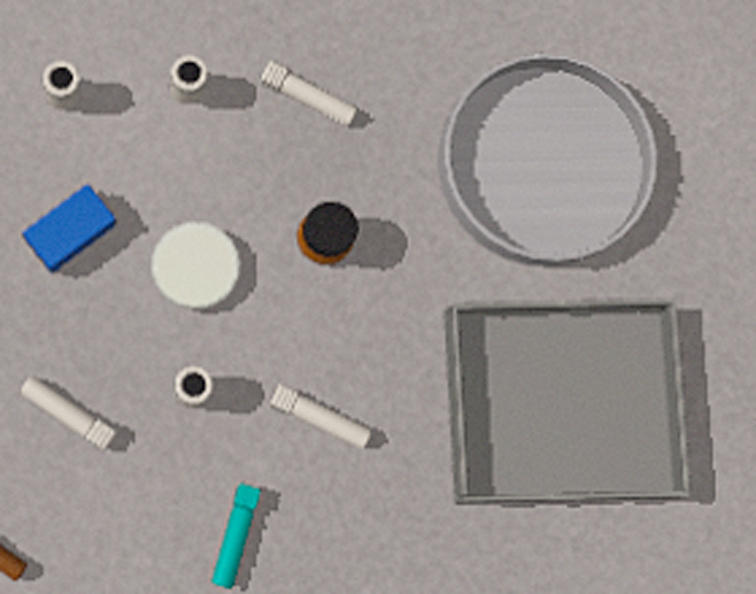

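```bash
cat >> h.py <<'E'
def look(f,verb=True):
    im=f['image']; m=((im.min(2)>188)&(im.max(2).astype(int)-im.min(2)<32)).astype(np.uint8)
    m[:138]=0; m[335:]=0; m[:,:262]=0; m[:,438:]=0
    m=cv2.morphologyEx(m,cv2.MORPH_CLOSE,np.ones((3,3),np.uint8))
    n,l,st,c=cv2.connectedComponentsWithStats(m); R=[]
    for i in range(1,n):
        if not 60<st[i,4]<700: continue
        ys,xs=np.nonzero(l==i)
        p=plane(f,np.c_[xs,ys],9)[:,:2]
        (cx,cy),(w,h),a=cv2.minAreaRect(p.astype(np.float32))
        pc=p.mean(0);_,s,vt=np.linalg.svd(p-pc,full_matrices=False);ang=np.degrees(np.arctan2(vt[0,1],vt[0,0]))%180
        if max(w,h)>50: R.append(('tube',cx,cy,ang,w,h,st[i,4]))
        else:
            x,y,ww,hh=st[i,:4]; sub=im[y:y+hh,x:x+ww].max(2)<70
            yy,xx=np.nonzero(sub)
            if len(xx)<5: R.append(('blob',cx,cy,0,w,h,st[i,4])); continue
            q=plane(f,[(xx.mean()+x,yy.mean()+y)],38)[0]; R.append(('sleeve',q[0],q[1],0,w,h,st[i,4]))
    if verb:
        for r in R: print(r[0],*np.round(r[1:],1))
    return R
E
python3 - <<'E'
from h import *
f=grab('top'); look(f)
vv,uu=np.mgrid[140:330,435:550]; uv=np.c_[uu.ravel(),vv.ravel()]; P=dep(f,uv)
z=P[:,2]; print(np.percentile(z,[1,10,50,90,99]))
hi=(z>20)&(z<36)
for nm,s in (('dish',uv[:,1]<233),('tray',uv[:,1]>236)):
    q=P[hi&s]; (c,wh,a)=cv2.minAreaRect(q[:,:2].astype(np.float32)); print(nm,len(q),c,wh,a,q[:,:2].min(0),q[:,:2].max(0))
# image cross-check: tray rim corner pixels on z=30 / dish rim on 28
print(plane(f,[(446.5,243),(531,242),(450,316),(535,314)],30)[:,:2].round(1).tolist(), plane(f,[(444,188),(523,188),(483,151),(484,227)],28)[:,:2].round(1).tolist())
print('petri,jar,box',plane(f,[(352.5,228)],15)[0],plane(f,[(402,214.5)],42)[0],plane(f,[(306,213)],26)[0])
E
```

```text
tube 664.9 -134.6 58.4 71.4 12.1 138.0
tube 432.8 48.8 56.2 71.0 12.8 155.0
tube 424.8 -132.1 60.5 71.0 11.3 153.0
[-5.18051409 -2.4937118   1.71781883  9.61592703 31.18388762]
dish 653 (606.7191772460938, -304.4634704589844) (152.98072814941406, 153.955078125) 57.5857048034668 [ 530.11980258 -382.10697259] [ 684.14871973 -227.80796129]
tray 861 (431.97357177734375, -306.26507568359375) (162.649658203125, 141.30364990234375) 89.75807189941406 [ 361.11266671 -387.81158883] [ 502.53406888 -225.11079507]
[[499.1, -225.0], [497.3, -387.4], [360.4, -223.9], [360.2, -384.4]] [[607.8, -226.8], [604.3, -381.1], [680.8, -308.1], [528.9, -299.5]]
petri,jar,box [535.22289109 -47.06400679  15.        ] [ 554.26466264 -140.7422449    42.        ] [564.94281278  42.70260651  26.        ]
```

Call:
move_arm --pt "-20 -8 0 0 0 6" --pt "-40 -15 0 0 0 6" --pt "-57 -21.5 0 0 0 5.8" --pt "-57 -21.5 0 0 0 0" --pt "-57 -21.5 0 0 0 0" --pt "-57 -21.5 0 0 0 0" --pt "-57 -21.5 0 0 0 0" --pt "-57 -21.5 0 0 0 0" --gripper 50 --force 50

```text
t: 1.25
tcp_pos: [322.7, -185.6, 246.0]
ee_rot: [-0.707, 0.707, -0.001, 0.0]
wrist_force: [1.4, 0.5, -0.5]
finger_gap: 50.0
```

Call:
move_arm --pt "-57 -25 0 0 0 0" --pt "-57 -25 0 0 0 0" --pt "-57 -25 0 0 0 0" --pt "-57 -25 0 0 0 0" --pt "-57 -25 0 0 0 0" --pt "-57 -25 0 0 0 0" --pt "-57 -25 0 0 0 0" --pt "-20 -8 0 0 0 0"

```text
t: 2.25
tcp_pos: [505.5, 235.5, 245.5]
ee_rot: [0.708, -0.706, -0.001, -0.001]
wrist_force: [0.8, -0.2, 0.2]
finger_gap: 49.9
```

Call:
move_arm --pt "0 0 0 0 0 0" --pt "0 0 0 0 0 0"

```text
t: 2.5
tcp_pos: [505.0, 229.7, 245.5]
ee_rot: [-0.707, 0.708, -0.0, -0.001]
wrist_force: [-0.4, -1.0, 0.8]
finger_gap: 50.3
```

Call:
move_arm --pt "-43 -15 0 0 0 0" --pt "-43.5 -14.5 0 0 0 0" --pt "0 0 30 0 0 0" --pt "0 0 30 0 0 0" --pt "0 0 0 0 0 0" --pt "0 0 0 0 0 0"

```text
t: 3.25
tcp_pos: [535.4, 317.2, 187.2]
ee_rot: [-0.707, 0.708, -0.0, 0.001]
wrist_force: [-0.4, -0.5, 0.5]
finger_gap: 50.0
```

```bash
python3 - <<'E'
from h import *
s=arm.state(); print(s['tcp_pos'],s['wrist_force'])
f=grab('side'); im=f['image'][250:420,150:310]; cv2.imwrite('pics/s1.png',cv2.resize(im,None,fx=3.5,fy=3.5,interpolation=2)[:,:,::-1])
E
```

```text
[535.38779482 317.22063832 187.16120491] [-0.40441724 -0.53540976  0.53307798]
```

View pics/s1.png

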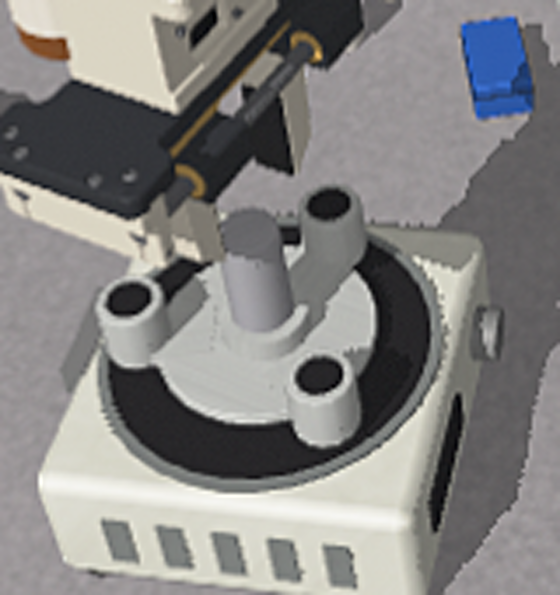

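```bash
python3 - <<'E'
from h import *
f=grab('side')
u=lambda x,y:(150+x/3.5,250+y/3.5)
print(plane(f,[u(251,232)],155), plane(f,[u(330,204),u(131,299),u(318,375)],115))
print(plane(f,[u(330,204),u(131,299),u(318,375)],115).mean(0))
E
```

```text
[[531.92613864 318.07000223 155.        ]] [[533.75370373 258.90011688 115.        ]
 [584.55700288 345.15176939 115.        ]
 [485.59285831 346.82921877 115.        ]]
[534.63452164 316.96036835 115.        ]
```

Call:
move_arm --pt "0.5 1 15 0 0 0" --pt "0 0 15 0 0 0" --pt "0 0 10 0 0 0" --pt "0 0 6 0 0 0" --pt "0 0 0 0 0 0" --pt "0 0 0 0 0 0"

```text
t: 4.1
tcp_pos: [533.9, 317.8, 140.1]
ee_rot: [0.707, -0.707, 0.0, -0.0]
wrist_force: [-0.1, 0.2, 0.7]
finger_gap: 50.0
```

Call:
move_arm --pt "0 0 0 0 0 0" --pt "0 0 0 0 0 0" --pt "0 0 0 0 0 0" --pt "0 0 0 0 0 0" --pt "0 0 0 0 0 0" --pt "0 0 0 0 0 0" --gripper 20 --force 50

```text
t: 4.85
tcp_pos: [533.8, 317.3, 139.9]
ee_rot: [-0.707, 0.707, -0.0, -0.0]
wrist_force: [-1.4, -3.3, 5.2]
finger_gap: 27.3
```

Call:
move_arm --pt "0 0 -1 0 0 0" --pt "0 0 -1 0 0 0" --pt "0 0 -1 0 0 0" --pt "0 0 0 0 0 0" --pt "0 0 0 0 0 0"

```text
t: 5.48
tcp_pos: [533.7, 317.2, 142.3]
ee_rot: [-0.707, 0.707, -0.0, -0.0]
wrist_force: [2.6, -2.2, -6.3]
finger_gap: 27.3
```

Call:
move_arm --pt "0 0 -1 0 0 0" --pt "0 0 -1 0 0 0" --pt "0 0 -1 0 0 0" --pt "0 0 -0.5 0 0 0" --pt "0 0 0 0 0 0" --pt "0 0 0 0 0 0" --pt "0 0 0 0 0 0"

```text
t: 6.35
tcp_pos: [533.6, 317.2, 146.0]
ee_rot: [-0.707, 0.707, -0.0, -0.0]
wrist_force: [4.0, -3.4, -14.2]
finger_gap: 27.3
```

Steady at 14 N; hold for a second, then lower.

Call:
move_arm --pt "0 0 0 0 0 0" --pt "0 0 0 0 0 0" --pt "0 0 0 0 0 0" --pt "0 0 0 0 0 0" --pt "0 0 0 0 0 0" --pt "0 0 0 0 0 0" --pt "0 0 0 0 0 0" --pt "0 0 0 0 0 0"

```text
t: 7.35
tcp_pos: [533.6, 317.3, 146.1]
ee_rot: [-0.707, 0.707, -0.0, -0.0]
wrist_force: [2.8, -4.1, -14.1]
finger_gap: 26.9
```

Call:
move_arm --pt "0 0 1 0 0 0" --pt "0 0 1 0 0 0" --pt "0 0 1 0 0 0" --pt "0 0 1 0 0 0" --pt "0 0 1 0 0 0" --pt "0 0 0.5 0 0 0" --pt "0 0 0 0 0 0" --pt "0 0 0 0 0 0"

```text
t: 8.35
tcp_pos: [533.8, 317.4, 141.6]
ee_rot: [-0.707, 0.707, -0.0, 0.0]
wrist_force: [1.1, -5.8, -4.9]
finger_gap: 26.9
```

Call:
move_arm --pt "0 0 0 0 0 0" --pt "0 0 0 0 0 0" --pt "0 0 0 0 0 0" --pt "0 0 -20 0 0 0" --pt "0 0 -40 0 0 0" --pt "0 0 0 0 0 0" --gripper 50

```text
t: 9.1
tcp_pos: [535.0, 319.7, 204.5]
ee_rot: [0.707, -0.707, 0.0, -0.003]
wrist_force: [-0.6, 0.5, -0.0]
finger_gap: 50.1
```

Call:
move_arm --pt "33 25 0 0 0 0" --pt "33 25 0 0 0 0" --pt "0 0 0 0 0 0" --pt "0 0 0 0 0 0" --pt "0 0 0 0 0 0" --gripper 0 --force 20

```text
t: 9.72
tcp_pos: [484.2, 252.7, 200.7]
ee_rot: [0.707, -0.707, -0.0, -0.0]
wrist_force: [-0.1, 0.2, -0.5]
finger_gap: 4.4
```

```bash
cat >> h.py <<'E'
def pots(f,c=(534.5,316.5)):
    # dark bores of pots in side view at z=115
    im=f['image']; u0,v0,u1,v1=150,280,310,420
    o=[]
    m=(im.max(2)<60).astype(np.uint8); n,l,st,ce=cv2.connectedComponentsWithStats(m)
    for i in range(1,n):
        if 25<st[i,4]<200:
            p=plane(f,[ce[i]],114)[0]; r=np.hypot(p[0]-c[0],p[1]-c[1])
            if 50<r<66: o.append((np.degrees(np.arctan2(p[1]-c[1],p[0]-c[0])).round(1),r.round(1),int(st[i,4])))
    return o
E
python3 - <<'E'
from h import *
s=arm.state(); print(s['tcp_pos'],s['finger_gap'])
f=grab('side','s2'); print(pots(f))
E
```

```text
[484.16552334 252.67972021 200.72756467] 4.428951657472345
[(np.float64(-88.2), np.float64(58.4), 80), (np.float64(28.7), np.float64(59.6), 87), (np.float64(149.1), np.float64(56.4), 104)]
```

View pics/s2.png

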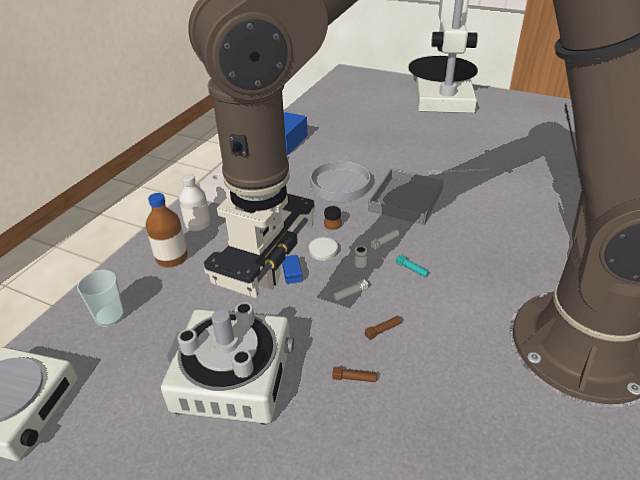

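Call:
move_arm --pt "0 0 40 0 0 0" --pt "0 0 38 0 0 0" --pt "0 0 0 0 0 0" --pt "0 0 0 0 0 0"

```text
t: 10.28
tcp_pos: [484.3, 252.5, 123.8]
ee_rot: [0.707, -0.707, -0.0, -0.001]
wrist_force: [-0.2, 0.3, 0.3]
finger_gap: 0.5
```

```bash
python3 - <<'E'
from h import *
s=arm.state(); print(s['tcp_pos'],s['finger_gap'],s['wrist_force'])
E
```

```text
[484.28468052 252.53151178 123.77063341] 0.48163396639875605 [-0.20626118  0.32896848  0.3243813 ]
```

Call:
move_arm --pt "0 -12 0 0 0 0" --pt "0 -26 0 0 0 0" --pt "0 -38 0 0 0 0" --pt "0 -40 0 0 0 0" --pt "0 -40 0 0 0 0" --pt "0 -20 -40 0 0 0"

```text
t: 11.02
tcp_pos: [661.4, 249.3, 161.0]
ee_rot: [-0.706, 0.708, 0.0, -0.002]
wrist_force: [0.2, 0.9, 0.7]
finger_gap: 0.5
```

```bash
python3 - <<'E'
from h import *
s=arm.state(); print(s['t'],s['tcp_pos'],s['finger_gap'],s['wrist_force'])
for i in range(12):
    f=grab('side','sp%d'%i); print(arm.state()['t'],pots(f))
E
```

```text
11.025 [661.43906188 249.26982412 160.9906098 ] 0.4896311665344256 [0.22802653 0.86037615 0.67269003]
11.075 [(np.float64(-54.7), np.float64(60.5), 64), (np.float64(-175.3), np.float64(56.0), 97), (np.float64(62.6), np.float64(58.5), 98)]
11.125 [(np.float64(-41.8), np.float64(61.4), 62), (np.float64(-162.0), np.float64(56.3), 93), (np.float64(75.3), np.float64(58.4), 99)]
11.175 [(np.float64(-29.9), np.float64(60.1), 75), (np.float64(-149.3), np.float64(56.4), 89), (np.float64(87.7), np.float64(58.0), 102)]
11.225 [(np.float64(-17.6), np.float64(60.1), 76), (np.float64(-136.4), np.float64(56.7), 87), (np.float64(100.0), np.float64(57.8), 106)]
11.275 [(np.float64(-6.0), np.float64(60.2), 79), (np.float64(-124.0), np.float64(57.2), 81), (np.float64(112.2), np.float64(57.4), 107)]
11.325 [(np.float64(-112.1), np.float64(57.4), 81), (np.float64(5.5), np.float64(60.0), 84), (np.float64(124.8), np.float64(57.0), 107)]
11.375 [(np.float64(-100.1), np.float64(58.1), 79), (np.float64(17.2), np.float64(59.8), 81), (np.float64(136.7), np.float64(56.8), 106)]
11.425 [(np.float64(-88.7), np.float64(58.3), 83), (np.float64(28.2), np.float64(59.8), 89), (np.float64(148.6), np.float64(56.7), 102)]
11.475 [(np.float64(-77.5), np.float64(58.8), 74), (np.float64(39.6), np.float64(59.5), 89), (np.float64(160.1), np.float64(56.3), 98)]
11.525 [(np.float64(-66.3), np.float64(59.5), 74), (np.float64(50.4), np.float64(59.3), 94), (np.float64(172.0), np.float64(56.4), 97)]
11.575 [(np.float64(-56.0), np.float64(60.5), 65), (np.float64(-176.5), np.float64(56.4), 94), (np.float64(61.5), np.float64(58.8), 98)]
11.625 [(np.float64(-45.0), np.float64(61.2), 59), (np.float64(-165.5), np.float64(56.1), 93), (np.float64(72.1), np.float64(58.5), 102)]
```

```bash
python3 - <<'E'
from h import *
acc=0;last=None
for i in range(80):
    f=arm.grab_frame('side'); a=pots(f)
    if not a: continue
    x=np.degrees(np.angle(np.mean(np.exp(3j*np.radians([q[0] for q in a])))))
    if last is not None:
        d=(x-last+180)%360-180; acc+=d/3
    last=x
    if i%8==0: print(round(arm.state()['t'],3),round(acc,1))
E
```

```text
11.675 0
12.075 79.4
12.475 147.8
12.875 206.2
13.275 255.1
13.675 294.6
14.075 325.3
14.475 347.5
14.875 361.8
15.275 368.6
```

Coasted about 505°: well over a turn. Back to the hub for the second tug.

Call:
move_arm --pt "0 0 -40 0 0 0" --pt "-22 42 0 0 0 0" --pt "-22 42 0 0 0 0" --pt "-22 42 0 0 0 0" --pt "0 0 0 0 0 0" --pt "0 0 0 0 0 0" --pt "0 0 0 0 0 0" --gripper 50 --force 50

```text
t: 16.5
tcp_pos: [534.9, 316.5, 202.5]
ee_rot: [-0.706, 0.708, -0.0, -0.0]
wrist_force: [-0.2, -0.2, -0.1]
finger_gap: 49.7
```

```bash
python3 - <<'E'
from h import *
s=arm.state(); print(s['t'],s['tcp_pos'],s['finger_gap'],s['wrist_force'])
for i in range(2): print(pots(arm.grab_frame('side')))
for i in range(6): f=arm.grab_frame('side')
print(pots(f))
E
```

```text
16.5 [534.94710786 316.49869077 202.50676034] 49.7284509646363 [-0.24328477 -0.21288864 -0.05529929]
[(np.float64(-144.9), np.float64(56.5), 87), (np.float64(92.1), np.float64(57.9), 107)]
[(np.float64(-144.9), np.float64(56.6), 88), (np.float64(92.1), np.float64(57.9), 107)]
[(np.float64(-144.9), np.float64(56.4), 86), (np.float64(92.1), np.float64(57.9), 107)]
```

Rotor stopped. Descend 61.

Call:
move_arm --pt "0 1 20 0 0 0" --pt "0 0 20 0 0 0" --pt "0 0 14 0 0 0" --pt "0 0 7 0 0 0" --pt "0 0 0 0 0 0" --pt "0 0 0 0 0 0"

```text
t: 17.65
tcp_pos: [533.0, 317.8, 142.4]
ee_rot: [0.707, -0.707, 0.0, -0.001]
wrist_force: [-0.3, 0.2, 0.4]
finger_gap: 49.9
```

Call:
move_arm --pt "0 0 0 0 0 0" --pt "0 0 0 0 0 0" --pt "0 0 0 0 0 0" --pt "0 0 0 0 0 0" --pt "0 0 0 0 0 0" --pt "0 0 0 0 0 0" --gripper 20

```text
t: 18.4
tcp_pos: [532.8, 317.2, 141.9]
ee_rot: [-0.707, 0.707, -0.0, -0.0]
wrist_force: [-1.4, -3.9, 5.7]
finger_gap: 27.3
```

Call:
move_arm --pt "0 0 -1 0 0 0" --pt "0 0 -1 0 0 0" --pt "0 0 -1 0 0 0" --pt "0 0 0 0 0 0" --pt "0 0 0 0 0 0"

```text
t: 19.02
tcp_pos: [532.7, 317.2, 144.3]
ee_rot: [-0.707, 0.707, -0.0, -0.0]
wrist_force: [2.3, -2.4, -7.2]
finger_gap: 27.0
```

Call:
move_arm --pt "0 0 -1 0 0 0" --pt "0 0 -1 0 0 0" --pt "0 0 -1 0 0 0" --pt "0 0 -0.2 0 0 0" --pt "0 0 0 0 0 0" --pt "0 0 0 0 0 0" --pt "0 0 0 0 0 0"

```text
t: 19.9
tcp_pos: [532.6, 317.2, 147.7]
ee_rot: [-0.707, 0.707, -0.0, -0.0]
wrist_force: [3.9, -3.6, -13.9]
finger_gap: 27.0
```

Call:
move_arm --pt "0 0 0 0 0 0" --pt "0 0 0 0 0 0" --pt "0 0 0 0 0 0" --pt "0 0 0 0 0 0" --pt "0 0 0 0 0 0" --pt "0 0 0 0 0 0" --pt "0 0 0 0 0 0" --pt "0 0 0 0 0 0"

```text
t: 20.9
tcp_pos: [532.7, 317.3, 147.8]
ee_rot: [-0.707, 0.707, -0.0, -0.0]
wrist_force: [2.8, -4.8, -14.8]
finger_gap: 27.4
```

Call:
move_arm --pt "0 0 1 0 0 0" --pt "0 0 1 0 0 0" --pt "0 0 1 0 0 0" --pt "0 0 1 0 0 0" --pt "0 0 1 0 0 0" --pt "0 0 0.5 0 0 0" --pt "0 0 0 0 0 0" --pt "0 0 0 0 0 0"

```text
t: 21.9
tcp_pos: [532.8, 317.4, 143.3]
ee_rot: [-0.707, 0.707, -0.0, 0.0]
wrist_force: [0.3, -6.9, -5.4]
finger_gap: 27.2
```

Call:
move_arm --pt "0 0 0 0 0 0" --pt "0 0 0 0 0 0" --pt "0 0 0 0 0 0" --pt "0 0 -20 0 0 0" --pt "0 0 -40 0 0 0" --pt "0 0 -20 0 0 0" --pt "0 0 0 0 0 0" --gripper 50 --force 25

```text
t: 22.78
tcp_pos: [533.4, 318.8, 224.5]
ee_rot: [0.707, -0.707, 0.0, -0.002]
wrist_force: [-0.5, -0.6, -0.2]
finger_gap: 50.3
```

```bash
python3 - <<'E'
from h import *
f=grab('top','t2'); look(f)
s=arm.state(); print(s['t'],s['tcp_pos'],s['q'])
f=grab('side','s3');print(pots(f))
E
```

```text
tube 663.5 -133.4 57.7 72.5 12.4 182.0
tube 431.0 50.2 55.7 71.8 13.9 193.0
tube 424.0 -131.6 62.7 72.7 10.3 171.0
22.825 [532.86901018 318.14262037 223.05256026] [-0.26685683  0.50396098 -0.53242895  1.58126117  0.27461486  1.12980484
 -2.43283206]
[(np.float64(-24.9), np.float64(59.9), 71), (np.float64(-144.4), np.float64(56.6), 87), (np.float64(92.7), np.float64(57.9), 106)]
```

View pics/t2.png

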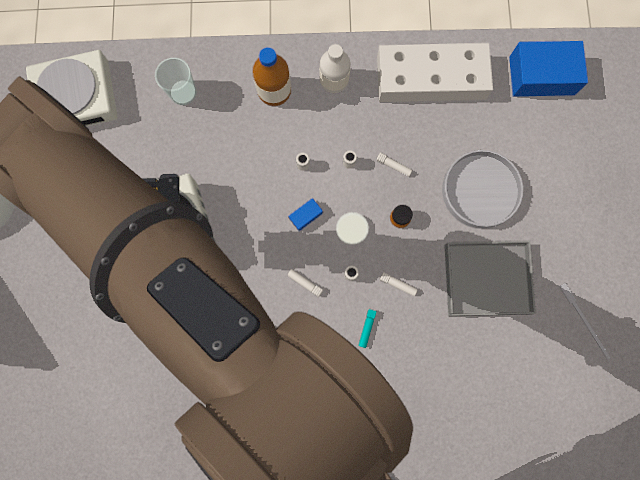

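Call:
move_arm --pt "54 20 0 0 0 0" --pt "54 20 0 0 0 0" --pt "54 20 0 0 0 0" --pt "53 20 0 0 0 0" --pt "53 21 0 0 0 0" --pt "0 0 40 0 0 -10" --pt "0 0 40 0 0 -10" --pt "0 0 30 0 0 -10" --gripper 46

```text
t: 23.88
tcp_pos: [430.5, 49.2, 110.3]
ee_rot: [0.867, -0.498, -0.001, 0.0]
wrist_force: [1.7, -1.5, -0.2]
finger_gap: 45.9
```

Call:
move_arm --pt "0 0 20 0 0 -10" --pt "0 0 0 0 0 -10" --pt "0 0 0 0 0 -6" --pt "0 0 0 0 0 0" --pt "0 0 0 0 0 0"

```text
t: 24.5
tcp_pos: [431.4, 49.5, 92.1]
ee_rot: [0.956, -0.294, -0.0, 0.0]
wrist_force: [-0.2, -0.1, -0.2]
finger_gap: 46.1
```

```bash
cat >> h.py <<'E'
from scipy.spatial.transform import Rotation as Ro
def go(x,y,z=None,phi=None):
    s=arm.state(); R=Ro.from_quat(s['ee_rot']); p=np.array(s['tcp_pos']); M=R.as_matrix()
    ph=np.degrees(np.arctan2(M[1,0],M[0,0])); d=np.array([x,y,p[2] if z is None else z])-p
    print('t',round(s['t'],2),'tcp',p.round(1),'phi',round(ph,1),'tilt',np.degrees(np.arccos(-M[2,2])).round(2),'gap',round(s['finger_gap'],1),'F',np.round(s['wrist_force'],1))
    print('tool shift',(M.T@d).round(1),'turn', None if phi is None else round((ph-phi+90)%180-90,1))
E
python3 - <<'E'
from h import *
go(432,49.5,21,-34)
E
```

```text
t 24.5 tcp [431.4  49.5  92.1] phi -34.1 tilt 0.04 gap 46.1 F [-0.2 -0.1 -0.2]
tool shift [ 0.5 -0.4 71.1] turn -0.1
```

Call:
move_arm --pt "0 0 40 0 0 0" --pt "0 0 25 0 0 0" --pt "0 0 6 0 0 0" --pt "0 0 0 0 0 0" --pt "0 0 0 0 0 0"

```text
t: 25.12
tcp_pos: [432.3, 49.7, 22.3]
ee_rot: [0.956, -0.293, 0.001, -0.0]
wrist_force: [-0.4, 0.3, 0.5]
finger_gap: 45.9
```

Call:
move_arm --pt "0 0 0 0 0 0" --pt "0 0 0 0 0 0" --pt "0 0 0 0 0 0" --pt "0 0 0 0 0 0" --pt "0 0 0 0 0 0" --gripper 5 --force 25

```text
t: 25.75
tcp_pos: [431.8, 49.5, 21.5]
ee_rot: [0.956, -0.292, 0.0, 0.0]
wrist_force: [-0.3, -0.9, 3.1]
finger_gap: 15.3
```

Call:
move_arm --pt "0 0 -20 0 0 0" --pt "0 0 -50 0 0 0" --pt "0 0 -50 0 0 0" --pt "0 0 0 0 0 0" --pt "0 0 0 0 0 0"

```text
t: 26.38
tcp_pos: [431.4, 49.1, 141.0]
ee_rot: [0.956, -0.293, -0.0, 0.0]
wrist_force: [0.3, 0.0, -1.2]
finger_gap: 14.9
```

```bash
python3 - <<'E'
from h import *
go(607,-304.5,None,None)
E
```

```text
t 26.38 tcp [431.4  49.1 141. ] phi -34.0 tilt 0.03 gap 14.9 F [ 0.3  0.  -1.2]
tool shift [3.434e+02 1.948e+02 2.000e-01] turn None
```

Call:
move_arm --pt "44 27.5 0 0 0 0" --pt "44.5 28 0 0 0 0" --pt "44.5 28 0 0 0 0" --pt "44.5 28 0 0 0 0" --pt "44.5 28 0 0 0 0" --pt "44.5 28 0 0 0 0" --pt "44 27.5 0 0 0 0" --pt "0 0 40 0 0 0"

```text
t: 27.38
tcp_pos: [581.8, -291.2, 100.6]
ee_rot: [0.955, -0.295, 0.002, 0.001]
wrist_force: [0.4, 0.6, -2.0]
finger_gap: 15.4
```

Call:
move_arm --pt "0 0 40 0 0 0" --pt "0 0 0 0 0 0" --pt "0 0 0 0 0 0"

```text
t: 27.75
tcp_pos: [580.4, -285.3, 61.7]
ee_rot: [0.956, -0.292, -0.0, -0.0]
wrist_force: [0.5, 0.5, 0.3]
finger_gap: 15.3
```

```bash
python3 - <<'E'
from h import *
go(579.6,-286,27.5,-34)
E
```

```text
t 27.75 tcp [ 580.4 -285.3   61.7] phi -34.0 tilt 0.02 gap 15.3 F [0.5 0.5 0.3]
tool shift [-0.3  1.1 34.2] turn 0.0
```

Call:
move_arm --pt "0 0 20 0 0 0" --pt "0 0 12 0 0 0" --pt "0 0 2 0 0 0" --pt "0 0 0 0 0 0"

```text
t: 28.25
tcp_pos: [580.2, -285.7, 27.5]
ee_rot: [0.956, -0.292, -0.0, -0.0]
wrist_force: [0.9, 0.2, -0.5]
finger_gap: 15.1
```

Call:
move_arm --pt "0 0 0 0 0 0" --pt "0 0 0 0 0 0" --pt "0 0 0 0 0 0" --pt "0 0 -20 0 0 0" --pt "0 0 -50 0 0 0" --pt "0 0 -50 0 0 0" --pt "0 0 0 0 0 0" --pt "0 0 0 0 0 0" --gripper 24

```text
t: 29.25
tcp_pos: [580.1, -285.9, 148.3]
ee_rot: [0.956, -0.292, 0.0, 0.0]
wrist_force: [0.3, 0.1, -0.1]
finger_gap: 24.1
```

```bash
python3 - <<'E'
from h import *
f=grab('top','t3'); look(f)
grab('side','s4')
go(424.4,-132,21,-28.5)
E
```

```text
tube 665.0 -134.3 58.3 72.1 12.1 160.0
tube 423.2 -130.9 60.3 73.1 13.4 171.0
t 29.35 tcp [ 579.4 -285.7  146.8] phi -34.0 tilt 0.09 gap 23.9 F [ 0.4 -1.1  0.1]
tool shift [-214.3  -40.8  126.1] turn -5.5
```

View pics/s4.png

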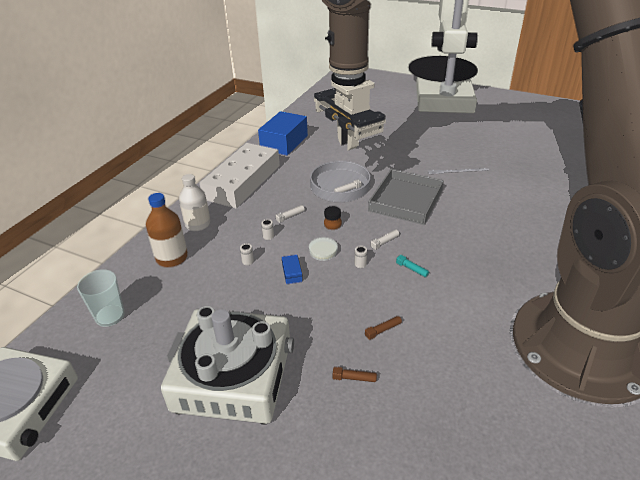

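View pics/t3.png

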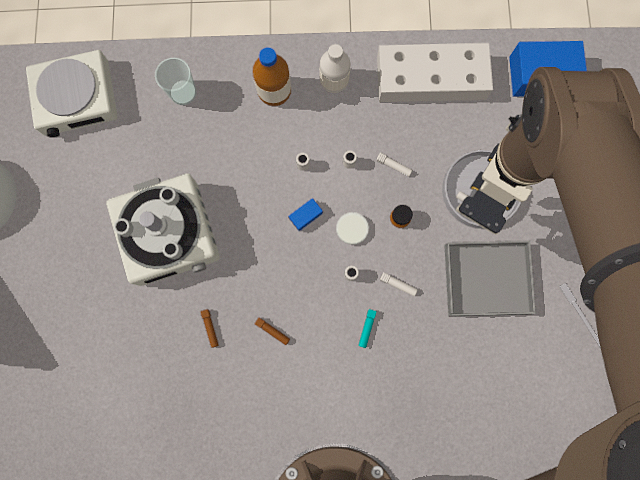

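Call:
move_arm --pt "-53.5 -10 0 0 0 0" --pt "-53.5 -10 0 0 0 0" --pt "-53.5 -10 0 0 0 0" --pt "-53.5 -10.5 0 0 0 0" --pt "0 0 40 0 0 -5" --pt "0 0 30 0 0 0" --pt "0 0 0 0 0 0" --pt "0 0 0 0 0 0" --gripper 46

```text
t: 30.35
tcp_pos: [425.6, -132.3, 77.8]
ee_rot: [0.968, -0.25, -0.0, -0.0]
wrist_force: [0.1, -0.1, 0.4]
finger_gap: 46.1
```

```bash
python3 - <<'E'
from h import *
go(424.2,-131.7,21,-29)
E
```

```text
t 30.35 tcp [ 425.6 -132.3   77.8] phi -29.0 tilt 0.03 gap 46.1 F [ 0.1 -0.1  0.4]
tool shift [-1.5  0.1 56.8] turn 0.0
```

Call:
move_arm --pt "-1.5 0 30 0 0 0" --pt "0 0 20 0 0 0" --pt "0 0 6.5 0 0 0" --pt "0 0 0 0 0 0" --pt "0 0 0 0 0 0"

```text
t: 30.98
tcp_pos: [424.7, -132.0, 21.8]
ee_rot: [0.968, -0.25, 0.001, 0.0]
wrist_force: [-0.4, 0.0, 0.7]
finger_gap: 46.2
```

Call:
move_arm --pt "0 0 0 0 0 0" --pt "0 0 0 0 0 0" --pt "0 0 0 0 0 0" --pt "0 0 0 0 0 0" --pt "0 0 0 0 0 0" --gripper 5 --force 25

```text
t: 31.6
tcp_pos: [424.1, -131.8, 21.0]
ee_rot: [0.968, -0.25, 0.0, 0.0]
wrist_force: [-1.1, 0.2, 2.3]
finger_gap: 15.1
```

Call:
move_arm --pt "0 0 -20 0 0 0" --pt "0 0 -50 0 0 0" --pt "0 0 -50 0 0 5 0" --pt "0 0 0 0 0 0" --pt "0 0 0 0 0 0"

```text
schema error: expected 6 numbers
```

```bash
python3 - <<'E'
from h import *
c=np.array([607,-304.5]); u=np.array([.829,-.559])
print(c+33*u); go(*(c+33*u),27.5,-34)
E
```

```text
[ 634.357 -322.947]
t 31.6 tcp [ 424.1 -131.8   21. ] phi -29.0 tilt 0.01 gap 15.1 F [-1.1  0.2  2.3]
tool shift [276.6  65.2  -6.5] turn 5.0
```

Call:
move_arm --pt "0 0 -20 0 0 0" --pt "0 0 -50 0 0 0" --pt "0 0 -50 0 0 0" --pt "46 11 0 0 0 0" --pt "46 11 0 0 0 0" --pt "46 11 0 0 0 0" --pt "46 11 0 0 0 0" --pt "46 11 0 0 0 0"

```text
t: 32.6
tcp_pos: [599.3, -292.5, 140.5]
ee_rot: [0.968, -0.25, -0.0, -0.0]
wrist_force: [0.9, -0.6, -0.2]
finger_gap: 15.1
```

Call:
move_arm --pt "46 10 0 0 0 0" --pt "0 0 40 0 0 5" --pt "0 0 35 0 0 0" --pt "0 0 0 0 0 0" --pt "0 0 0 0 0 0"

```text
t: 33.22
tcp_pos: [634.6, -322.4, 67.2]
ee_rot: [0.956, -0.292, 0.001, -0.0]
wrist_force: [0.9, -0.5, -0.6]
finger_gap: 15.2
```

```bash
python3 - <<'E'
from h import *
go(634.4,-323,27.5,-34)
E
```

```text
t 33.23 tcp [ 634.6 -322.4   67.2] phi -34.0 tilt 0.07 gap 15.2 F [ 0.9 -0.5 -0.6]
tool shift [ 0.1  0.6 39.7] turn 0.0
```

Call:
move_arm --pt "0 0.5 22 0 0 0" --pt "0 0 14 0 0 0" --pt "0 0 3 0 0 0" --pt "0 0 0 0 0 0"

```text
t: 33.72
tcp_pos: [633.6, -322.8, 26.8]
ee_rot: [0.956, -0.292, -0.0, -0.0]
wrist_force: [0.1, 0.8, -0.1]
finger_gap: 15.4
```

Call:
move_arm --pt "0 0 0 0 0 0" --pt "0 0 0 0 0 0" --pt "0 0 0 0 0 0" --pt "0 0 -20 0 0 0" --pt "0 0 -50 0 0 0" --pt "0 0 -50 0 0 0" --pt "0 0 0 0 0 0" --pt "0 0 0 0 0 0" --gripper 24

```text
t: 34.72
tcp_pos: [633.6, -322.9, 147.9]
ee_rot: [0.956, -0.292, 0.0, 0.0]
wrist_force: [-0.4, -0.4, 0.2]
finger_gap: 23.9
```

```bash
python3 - <<'E'
from h import *
f=grab('top','t5'); look(f)
grab('side','s5')
go(664.5,-134.3,21,-32)
E
```

```text
tube 665.0 -134.3 58.1 72.1 12.1 155.0
t 34.83 tcp [ 632.9 -322.8  146.1] phi -34.0 tilt 0.1 gap 23.8 F [-0.6  0.1 -0.3]
tool shift [ -79.  -174.1  125.1] turn -2.0
```

View pics/s5.png

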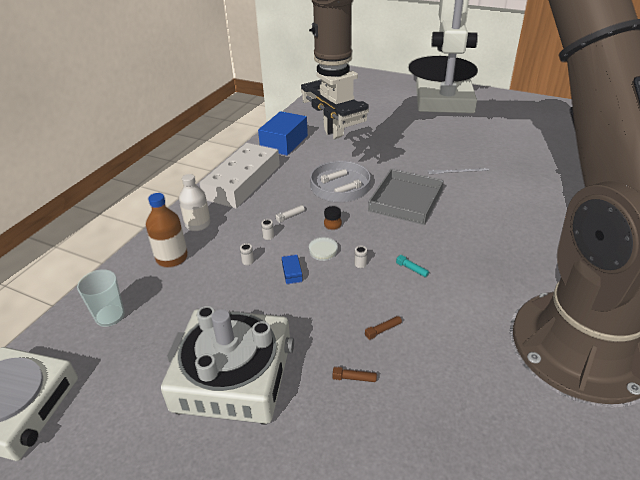

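Both tubes lie in the dish; the third (top view (395,164)) and all three sleeves are unmoved.

Call:
move_arm --pt "-20 -43.5 0 0 0 0" --pt "-20 -43.5 0 0 0 0" --pt "-20 -43.5 0 0 0 0" --pt "-19 -43.5 0 0 0 0" --pt "0 0 40 0 0 -2" --pt "0 0 30 0 0 0" --pt "0 0 0 0 0 0" --pt "0 0 0 0 0 0" --gripper 46

```text
t: 35.83
tcp_pos: [665.8, -134.3, 77.5]
ee_rot: [0.961, -0.276, 0.0, -0.0]
wrist_force: [0.4, 0.2, 1.4]
finger_gap: 46.1
```

```bash
python3 - <<'E'
from h import *
go(664.7,-134.2,21,-32)
E
```

```text
t 35.83 tcp [ 665.8 -134.3   77.5] phi -32.0 tilt 0.03 gap 46.1 F [0.4 0.2 1.4]
tool shift [-1.   0.5 56.5] turn -0.0
```

Call:
move_arm --pt "-1 0.5 30 0 0 0" --pt "0 0 20 0 0 0" --pt "0 0 6.5 0 0 0" --pt "0 0 0 0 0 0" --pt "0 0 0 0 0 0"

```text
t: 36.45
tcp_pos: [665.0, -134.3, 21.4]
ee_rot: [0.961, -0.276, 0.001, -0.0]
wrist_force: [0.8, -0.1, -0.1]
finger_gap: 45.9
```

Call:
move_arm --pt "0 0 0 0 0 0" --pt "0 0 0 0 0 0" --pt "0 0 0 0 0 0" --pt "0 0 0 0 0 0" --pt "0 0 0 0 0 0" --gripper 5 --force 25

```text
t: 37.08
tcp_pos: [664.3, -134.4, 20.5]
ee_rot: [0.961, -0.276, 0.0, 0.0]
wrist_force: [-0.9, -0.1, 1.2]
finger_gap: 15.2
```

Call:
move_arm --pt "0 0 -20 0 0 0" --pt "0 0 -50 0 0 0" --pt "0 0 -50 0 0 0" --pt "0 0 0 0 0 0" --pt "0 0 0 0 0 0"

```text
t: 37.7
tcp_pos: [664.3, -134.5, 141.3]
ee_rot: [0.961, -0.276, 0.0, 0.0]
wrist_force: [-0.2, -0.6, -1.6]
finger_gap: 15.2
```

```bash
python3 - <<'E'
from h import *
go(607,-304.5,42,-34)
E
```

```text
t 37.7 tcp [ 664.3 -134.5  141.3] phi -32.0 tilt 0.05 gap 15.2 F [-0.2 -0.6 -1.6]
tool shift [ 41.4 174.5  99.3] turn 2.0
```

Call:
move_arm --pt "10 43.5 0 0 0 0" --pt "10 43.5 0 0 0 0" --pt "10.5 43.5 0 0 0 0" --pt "11 44 0 0 0 0" --pt "0 0 40 0 0 2" --pt "0 0 30 0 0 0" --pt "0 0 20 0 0 0" --pt "0 0 8 0 0 0"

```text
t: 38.7
tcp_pos: [606.3, -303.8, 40.7]
ee_rot: [0.956, -0.292, -0.001, -0.0]
wrist_force: [-0.0, -0.3, -0.5]
finger_gap: 15.3
```

Call:
move_arm --pt "0 0 0 0 0 0" --pt "0 0 0 0 0 0" --pt "0 0 0 0 0 0"

```text
t: 39.08
tcp_pos: [607.7, -304.5, 43.5]
ee_rot: [0.956, -0.292, 0.001, 0.0]
wrist_force: [-0.2, 0.9, -0.4]
finger_gap: 15.3
```

Call:
move_arm --pt "0 0 0 0 0 0" --pt "0 0 0 0 0 0" --pt "0 0 0 0 0 0" --pt "0 0 -20 0 0 0" --pt "0 0 -50 0 0 0" --pt "0 0 -50 0 0 0" --pt "0 0 0 0 0 0" --pt "0 0 0 0 0 0" --gripper 24

```text
t: 40.08
tcp_pos: [607.0, -304.4, 163.3]
ee_rot: [0.956, -0.292, 0.0, 0.0]
wrist_force: [0.2, 0.6, 0.4]
finger_gap: 23.6
```

```bash
cat >> h.py <<'E'
def sleeves(f,guess):
    im=f['image'].max(2)
    for x,y in guess:
        # project guess to pixel
        P=np.linalg.inv(np.array(f['pose'])); k,d=K(f); q=P[:3,:3]@np.array([x,y,40.])+P[:3,3]
        uv=cv2.projectPoints(np.array([[q[0],-q[1],-q[2]]]),np.zeros(3),np.zeros(3),k,d)[0].ravel().astype(int)
        u,v=uv; m=(im[v-15:v+15,u-15:u+15]<70).astype(np.uint8); n,l,st,c=cv2.connectedComponentsWithStats(m)
        for i in range(1,n):
            if st[i,4]>15: print('bore',st[i,4],(c[i]+[u-15,v-15]).round(1),plane(f,[c[i]+[u-15,v-15]],39)[0].round(1))
E
python3 - <<'E'
from h import *
f=grab('top','t6'); look(f); g=[(671,47.5),(673,-45),(446.5,-41)]
sleeves(f,g)
f=grab('side','s6'); sleeves(f,g)
go(446.5,-41,24,0)
E
```

```text
bore 46 [302.3 158.2] [671.4  47.6  39. ]
bore 46 [349.7 156.2] [673.  -44.8  39. ]
bore 53 [351.4 272. ] [446.6 -41.1  39. ]
bore 27 [245.6 246.6] [671.9  46.1  39. ]
bore 20 [266.4 221.8] [674.8 -46.9  39. ]
bore 28 [360.5 249.1] [447.7 -42.8  39. ]
t 40.17 tcp [ 606.3 -304.2  161.7] phi -34.0 tilt 0.09 gap 23.7 F [ 0.1 -0.2 -0.2]
tool shift [-279.5 -129.   138. ] turn -34.0
```

View pics/s6.png

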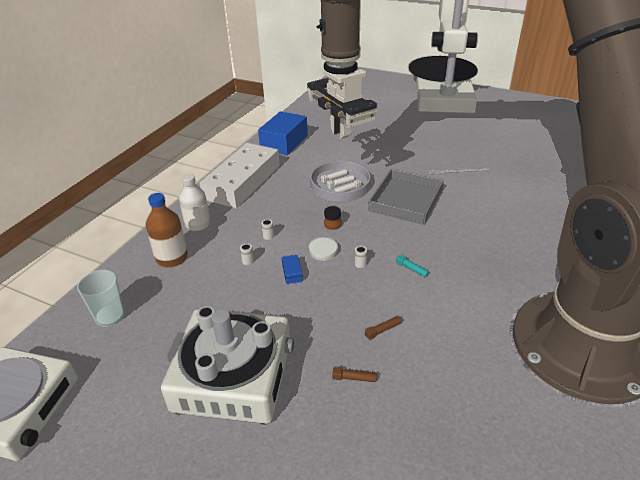

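Call:
move_arm --pt "-47 -21.5 0 0 0 0" --pt "-47 -21.5 0 0 0 0" --pt "-47 -21.5 0 0 0 0" --pt "-46.5 -21.5 0 0 0 0" --pt "-46.5 -21.5 0 0 0 0" --pt "-46 -21.5 0 0 0 0" --pt "0 0 40 0 0 0" --pt "0 0 0 0 0 0" --gripper 60

```text
t: 41.18
tcp_pos: [444.7, -40.7, 120.4]
ee_rot: [0.957, -0.292, -0.003, 0.001]
wrist_force: [-0.8, 0.5, -0.1]
finger_gap: 59.8
```

Call:
move_arm --pt "0 0 20 0 0 0" --pt "0 0 0 0 0 0"

```text
t: 41.42
tcp_pos: [446.6, -41.2, 102.1]
ee_rot: [0.956, -0.293, -0.001, 0.0]
wrist_force: [-0.6, 0.7, -0.2]
finger_gap: 59.8
```

```bash
python3 - <<'E'
from h import *
go(447,-41.5,25,-34)
E
```

```text
t 41.42 tcp [446.6 -41.2 102.1] phi -34.0 tilt 0.14 gap 59.8 F [-0.6  0.7 -0.2]
tool shift [ 0.7 -0.1 77.1] turn -0.0
```

Call:
move_arm --pt "0 0 35 0 0 0" --pt "0 0 30 0 0 0" --pt "0 0 12 0 0 0" --pt "0 0 0 0 0 0" --pt "0 0 0 0 0 0"

```text
t: 42.05
tcp_pos: [447.9, -40.8, 26.5]
ee_rot: [0.956, -0.292, 0.001, -0.0]
wrist_force: [0.1, 0.3, -0.4]
finger_gap: 60.0
```

Call:
move_arm --pt "0 0 0 0 0 0" --pt "0 0 0 0 0 0" --pt "0 0 0 0 0 0" --pt "0 0 0 0 0 0" --pt "0 0 0 0 0 0" --gripper 15 --force 25

```text
t: 42.68
tcp_pos: [447.1, -40.8, 25.5]
ee_rot: [0.956, -0.292, 0.0, 0.0]
wrist_force: [-1.3, -0.3, 2.8]
finger_gap: 25.6
```

Call:
move_arm --pt "0 0 -20 0 0 0" --pt "0 0 -50 0 0 0" --pt "0 0 -50 0 0 0" --pt "0 0 0 0 0 0" --pt "0 0 0 0 0 0"

```text
t: 43.3
tcp_pos: [446.6, -41.2, 145.0]
ee_rot: [0.956, -0.293, -0.0, 0.0]
wrist_force: [0.1, -0.6, -1.1]
finger_gap: 25.4
```

```bash
python3 - <<'E'
from h import *
go(400,-270,31,-34)
E
```

```text
t 43.3 tcp [446.6 -41.2 145. ] phi -34.0 tilt 0.04 gap 25.4 F [ 0.1 -0.6 -1.1]
tool shift [ 89.4 215.7 114.1] turn -0.0
```

Call:
move_arm --pt "22.5 44 0 0 0 0" --pt "22.5 44 0 0 0 0" --pt "22.5 44.5 0 0 0 0" --pt "22.5 44.5 0 0 0 0" --pt "22.5 44.5 0 0 0 0" --pt "22.5 44 0 0 0 0" --pt "0 0 40 0 0 0" --pt "0 0 30 0 0 0"

```text
t: 44.3
tcp_pos: [408.9, -336.3, 72.3]
ee_rot: [0.956, -0.293, -0.002, -0.001]
wrist_force: [1.2, 0.4, -0.7]
finger_gap: 25.4
```

Call:
move_arm --pt "0 0 0 0 0 0" --pt "0 0 0 0 0 0"

```text
t: 44.55
tcp_pos: [410.8, -336.0, 75.5]
ee_rot: [0.956, -0.292, -0.0, -0.0]
wrist_force: [0.4, -0.3, -0.0]
finger_gap: 25.6
```

```bash
python3 - <<'E'
from h import *
go(410,-337,31,-34)
E
```

```text
t 44.55 tcp [ 410.8 -336.    75.5] phi -34.0 tilt 0.04 gap 25.6 F [ 0.4 -0.3 -0. ]
tool shift [-0.   1.3 44.5] turn 0.0
```

Call:
move_arm --pt "0 1 25 0 0 0" --pt "0 0 14 0 0 0" --pt "0 0 5 0 0 0" --pt "0 0 0 0 0 0"

```text
t: 45.05
tcp_pos: [410.2, -337.2, 31.7]
ee_rot: [0.956, -0.292, 0.0, 0.0]
wrist_force: [-0.1, -0.5, -0.5]
finger_gap: 25.7
```

Call:
move_arm --pt "0 0 0 0 0 0" --pt "0 0 0 0 0 0" --pt "0 0 0 0 0 0" --pt "0 0 -20 0 0 0" --pt "0 0 -50 0 0 0" --pt "0 0 -50 0 0 0" --pt "0 0 0 0 0 0" --pt "0 0 0 0 0 0" --gripper 36

```text
t: 46.05
tcp_pos: [409.5, -337.3, 151.3]
ee_rot: [0.956, -0.293, -0.0, 0.0]
wrist_force: [-0.1, -0.3, -1.0]
finger_gap: 36.2
```

```bash
python3 - <<'E'
from h import *
f=grab('top','t7'); g=[(671,47.5),(673,-45)]
sleeves(f,g)
f=grab('side','s7'); sleeves(f,g)
go(673.7,-45.7,25,-34)
E
```

```text
bore 46 [302.3 158.2] [671.4  47.6  39. ]
bore 47 [349.6 156.2] [673.1 -44.7  39. ]
bore 26 [245.5 246.5] [672.2  46.   39. ]
bore 20 [266.4 221.8] [674.8 -46.9  39. ]
t 46.15 tcp [ 409.1 -336.9  150.4] phi -34.0 tilt 0.11 gap 36.1 F [0.1 0.2 0.3]
tool shift [  56.7 -389.4  125.2] turn 0.0
```

View pics/s7.png

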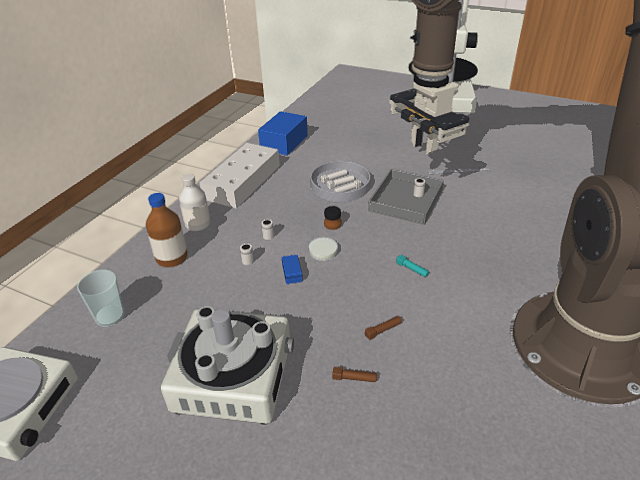

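Call:
move_arm --pt "7 -48.5 0 0 0 0" --pt "7 -48.5 0 0 0 0" --pt "7 -48.5 0 0 0 0" --pt "7 -48.5 0 0 0 0" --pt "7 -48.5 0 0 0 0" --pt "7 -49 0 0 0 0" --pt "7 -49 0 0 0 0" --pt "7.5 -49 0 0 0 0" --gripper 60

```text
t: 47.15
tcp_pos: [674.9, -44.7, 149.6]
ee_rot: [0.956, -0.292, -0.001, 0.0]
wrist_force: [1.3, -0.8, 0.5]
finger_gap: 60.1
```

Call:
move_arm --pt "0 0 40 0 0 0" --pt "0 0 15 0 0 0" --pt "0 0 0 0 0 0" --pt "0 0 0 0 0 0"

```text
t: 47.65
tcp_pos: [674.9, -46.6, 97.4]
ee_rot: [0.956, -0.293, 0.0, -0.0]
wrist_force: [0.3, 0.8, 0.9]
finger_gap: 59.7
```

```bash
python3 - <<'E'
from h import *
go(673.7,-45.7,25,-34)
E
```

```text
t 47.65 tcp [674.9 -46.6  97.4] phi -34.1 tilt 0.06 gap 59.7 F [0.3 0.8 0.9]
tool shift [-1.6 -0.  72.4] turn -0.1
```

Call:
move_arm --pt "-1.5 0 35 0 0 0" --pt "0 0 27 0 0 0" --pt "0 0 10 0 0 0" --pt "0 0 0 0 0 0" --pt "0 0 0 0 0 0"

```text
t: 48.28
tcp_pos: [674.4, -45.0, 26.0]
ee_rot: [0.956, -0.292, 0.001, -0.0]
wrist_force: [0.1, -0.3, 0.1]
finger_gap: 60.1
```

Call:
move_arm --pt "0 0 0 0 0 0" --pt "0 0 0 0 0 0" --pt "0 0 0 0 0 0" --pt "0 0 0 0 0 0" --pt "0 0 0 0 0 0" --gripper 15 --force 25

```text
t: 48.9
tcp_pos: [673.4, -45.1, 24.5]
ee_rot: [0.956, -0.292, 0.0, 0.0]
wrist_force: [0.2, -0.0, -0.7]
finger_gap: 25.7
```

Call:
move_arm --pt "0 0 -20 0 0 0" --pt "0 0 -50 0 0 0" --pt "0 0 -50 0 0 0" --pt "0 0 0 0 0 0" --pt "0 0 0 0 0 0"

```text
t: 49.52
tcp_pos: [673.3, -45.2, 145.2]
ee_rot: [0.956, -0.292, 0.0, 0.0]
wrist_force: [0.1, -0.3, -0.4]
finger_gap: 25.2
```

```bash
python3 - <<'E'
from h import *
go(432,-304,31,-34)
E
```

```text
t 49.52 tcp [673.3 -45.2 145.2] phi -34.0 tilt 0.05 gap 25.2 F [ 0.1 -0.3 -0.4]
tool shift [-55.4 349.5 114.1] turn 0.0
```

Call:
move_arm --pt "-8 50 0 0 0 0" --pt "-8 50 0 0 0 0" --pt "-8 50 0 0 0 0" --pt "-8 50 0 0 0 0" --pt "-8 50 0 0 0 0" --pt "-8 50 0 0 0 0" --pt "-7.5 49.5 0 0 0 0" --pt "0 0 40 0 0 0"

```text
t: 50.52
tcp_pos: [429.2, -309.0, 104.8]
ee_rot: [0.955, -0.296, 0.001, 0.002]
wrist_force: [-0.4, -0.9, -0.1]
finger_gap: 25.6
```

Call:
move_arm --pt "0 0 20 0 0 0" --pt "0 0 0 0 0 0" --pt "0 0 0 0 0 0"

```text
t: 50.9
tcp_pos: [432.2, -303.5, 84.7]
ee_rot: [0.956, -0.292, -0.0, -0.0]
wrist_force: [-0.6, -0.1, -0.2]
finger_gap: 25.8
```

```bash
python3 - <<'E'
from h import *
go(432,-304,30.5,-34)
E
```

```text
t 50.9 tcp [ 432.2 -303.5   84.7] phi -34.0 tilt 0.02 gap 25.8 F [-0.6 -0.1 -0.2]
tool shift [ 0.1  0.5 54.2] turn 0.0
```

Call:
move_arm --pt "0 0 30 0 0 0" --pt "0 0 18 0 0 0" --pt "0 0 6 0 0 0" --pt "0 0 0 0 0 0"

```text
t: 51.4
tcp_pos: [432.1, -303.7, 30.6]
ee_rot: [0.956, -0.292, -0.0, -0.0]
wrist_force: [-0.6, -0.5, -0.1]
finger_gap: 25.3
```

Call:
move_arm --pt "0 0 0 0 0 0" --pt "0 0 0 0 0 0" --pt "0 0 0 0 0 0" --pt "0 0 -20 0 0 0" --pt "0 0 -50 0 0 0" --pt "0 0 -50 0 0 0" --pt "0 0 0 0 0 0" --pt "0 0 0 0 0 0" --gripper 36

```text
t: 52.4
tcp_pos: [431.5, -303.9, 150.3]
ee_rot: [0.956, -0.293, -0.0, 0.0]
wrist_force: [-1.1, -0.9, -0.1]
finger_gap: 36.2
```

```bash
python3 - <<'E'
from h import *
f=grab('top','t8'); g=[(671,47.5)]
sleeves(f,g)
f=grab('side','s8'); sleeves(f,g)
go(671.8,47,25,-34)
E
```

```text
t 52.5 tcp [ 431.1 -303.6  149.4] phi -34.0 tilt 0.11 gap 36.2 F [0.5 0.2 0.2]
tool shift [   3.8 -425.3  124.3] turn 0.0
```

View pics/s8.png

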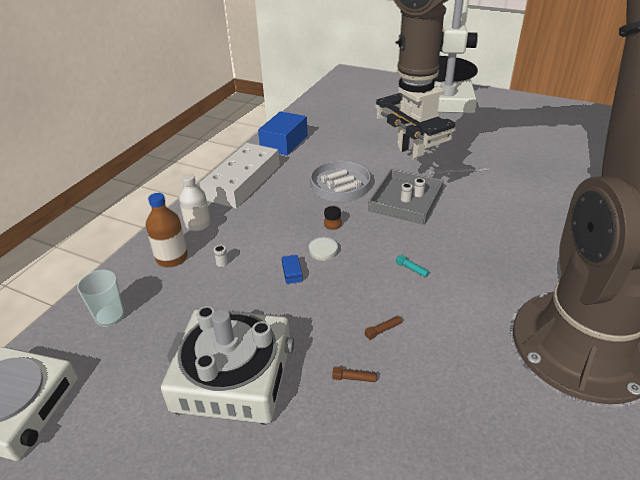

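The last sleeve was knocked aside: it now stands at side pixel (221,250) instead of (246,247). Remeasure.

```bash
python3 - <<'E'
from h import *
f=arm.grab_frame('side'); p=plane(f,[(221,248)],39)[0][:2]; print(p)
sleeves(f,[p]); t=grab('top','t9'); sleeves(t,[p]); print(f['depth'][248,221])
go(671.8,47,25,-34)
im=t['image'][130:330,200:420]; cv2.imwrite('pics/c9.png',cv2.resize(im,None,fx=2.7,fy=2.7,interpolation=2)[:,:,::-1])
E
```

```text
[717.14647277  71.02197081]
bore 27 [219.3 248.2] [720.  73.  39.]
bore 46 [288.1 135. ] [719.5  74.6  39. ]
1101.8645
t 52.6 tcp [ 431.3 -303.5  149.3] phi -34.0 tilt 0.12 gap 35.8 F [-0.7  0.7  0.2]
tool shift [   3.8 -425.1  124.3] turn 0.0
```

View pics/c9.png

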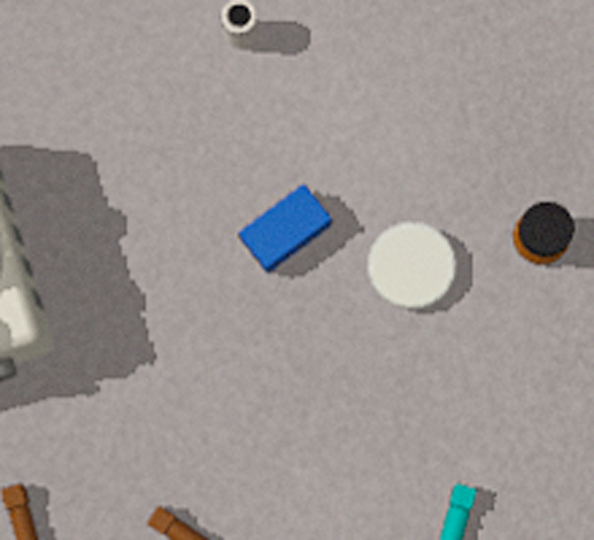

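```bash
python3 - <<'E'
from h import *
t=arm.grab_frame('top')
vv,uu=np.mgrid[40:125,230:370]; uv=np.c_[uu.ravel(),vv.ravel()]; P=dep(t,uv); q=P[(P[:,2]>50)]
for a,b in((-40,40),(40,140)):
    r=q[(q[:,1]>a)&(q[:,1]<b)]; print(len(r),r.min(0).round(),r.max(0).round())
f=arm.grab_frame('side'); vv,uu=np.mgrid[180:275,130:215]; P=dep(f,np.c_[uu.ravel(),vv.ravel()]); q=P[P[:,2]>30]; print(q.min(0).round(),q.max(0).round())
E
```

```text
890 [328. -40.  50.] [ 874.   16. 1157.]
1404 [793.  69.  50.] [858. 140. 164.]
[ 153. -133.   30.] [904. 742. 739.]
```

Call:
move_arm --pt "0 0 0 0 0 10" --pt "0 0 0 0 0 10" --pt "0 0 0 0 0 10" --pt "0 0 0 0 0 10" --pt "0 0 0 0 0 10" --pt "0 0 0 0 0 6" --pt "0 0 0 0 0 0" --gripper 60

```text
t: 53.58
tcp_pos: [431.9, -303.6, 150.1]
ee_rot: [0.708, -0.707, -0.0, 0.0]
wrist_force: [0.8, -0.1, -1.0]
finger_gap: 60.3
```

Call:
move_arm --pt "-42 -32 0 0 0 0" --pt "-42 -32 0 0 0 0" --pt "-42 -32 0 0 0 0" --pt "-42 -32 0 0 0 0" --pt "-42 -32 0 0 0 0" --pt "-42 -32 0 0 0 0" --pt "-42 -32 0 0 0 0" --pt "-42 -32 0 0 0 0"

```text
t: 54.58
tcp_pos: [688.7, 33.5, 149.9]
ee_rot: [0.708, -0.706, -0.0, 0.0]
wrist_force: [0.7, -0.3, 0.7]
finger_gap: 59.6
```

Call:
move_arm --pt "-41 -31 0 0 0 0" --pt "0 0 30 0 0 0" --pt "0 0 20 0 0 0" --pt "0 0 0 0 0 0" --pt "0 0 0 0 0 0"

```text
t: 55.2
tcp_pos: [719.2, 72.3, 101.2]
ee_rot: [-0.707, 0.707, -0.0, 0.0]
wrist_force: [-0.4, 0.4, 0.3]
finger_gap: 60.1
```

```bash
python3 - <<'E'
from h import *
go(719.7,74,25,-90)
f=grab('side'); sleeves(f,[(720,73)])
E
```

```text
t 55.2 tcp [719.2  72.3 101.2] phi -90.0 tilt 0.04 gap 60.1 F [-0.4  0.4  0.3]
tool shift [-1.7 -0.4 76.2] turn -0.0
bore 26 [219.2 248.2] [720.3  73.   39. ]
```

Call:
move_arm --pt "-1.5 -0.5 35 0 0 0" --pt "0 0 30 0 0 0" --pt "0 0 11 0 0 0" --pt "0 0 0 0 0 0" --pt "0 0 0 0 0 0"

```text
t: 55.88
tcp_pos: [720.5, 75.0, 26.2]
ee_rot: [-0.707, 0.707, -0.001, 0.001]
wrist_force: [-0.3, 0.5, 0.6]
finger_gap: 60.1
```

Call:
move_arm --pt "0 0 0 0 0 0" --pt "0 0 0 0 0 0" --pt "0 0 0 0 0 0" --pt "0 0 0 0 0 0" --pt "0 0 0 0 0 0" --gripper 15 --force 25

```text
t: 56.5
tcp_pos: [719.4, 74.7, 24.5]
ee_rot: [0.707, -0.707, 0.0, 0.0]
wrist_force: [-0.5, 1.5, 0.9]
finger_gap: 25.5
```

Call:
move_arm --pt "0 0 -20 0 0 0" --pt "0 0 -50 0 0 0" --pt "0 0 -50 0 0 0" --pt "0 0 0 0 0 0" --pt "0 0 0 0 0 0"

```text
t: 57.12
tcp_pos: [719.4, 74.7, 145.2]
ee_rot: [0.707, -0.707, 0.0, -0.0]
wrist_force: [-0.6, -0.3, -1.4]
finger_gap: 25.6
```

```bash
python3 - <<'E'
from h import *
go(454,-265,31,-90)
E
```

```text
t 57.12 tcp [719.4  74.7 145.2] phi -90.0 tilt 0.04 gap 25.6 F [-0.6 -0.3 -1.4]
tool shift [339.6 265.5 114.1] turn 0.0
```

Call:
move_arm --pt "43 33 0 0 0 0" --pt "43 33 0 0 0 0" --pt "43 33 0 0 0 0" --pt "43 33 0 0 0 0" --pt "43 33 0 0 0 0" --pt "43 33 0 0 0 0" --pt "43 33 0 0 0 0" --pt "43 33 0 0 0 0"

```text
t: 58.12
tcp_pos: [453.3, -270.3, 143.5]
ee_rot: [0.707, -0.707, -0.001, 0.0]
wrist_force: [0.2, -1.0, -0.5]
finger_gap: 25.3
```

Call:
move_arm --pt "0 0 0 0 0 -10" --pt "0 0 0 0 0 -10" --pt "0 0 0 0 0 -10" --pt "0 0 0 0 0 -10" --pt "0 0 0 0 0 -10" --pt "0 0 0 0 0 -6" --pt "0 0 40 0 0 0" --pt "0 0 0 0 0 0"

```text
t: 59.12
tcp_pos: [452.7, -268.4, 101.7]
ee_rot: [0.956, -0.292, -0.003, -0.001]
wrist_force: [-0.9, 0.0, 0.6]
finger_gap: 25.2
```

```bash
python3 - <<'E'
from h import *
go(455,-270,31,-34)
E
```

```text
t 59.12 tcp [ 452.7 -268.4  101.7] phi -34.0 tilt 0.39 gap 25.2 F [-0.9  0.   0.6]
tool shift [ 3.3 -0.  70.7] turn 0.0
```

Call:
move_arm --pt "1.5 0 20 0 0 0" --pt "0 0 0 0 0 0" --pt "0 0 0 0 0 0" --pt "0 0 0 0 0 0"

```text
t: 59.62
tcp_pos: [457.0, -270.2, 85.1]
ee_rot: [0.956, -0.292, 0.0, 0.0]
wrist_force: [0.2, 0.8, 0.4]
finger_gap: 25.5
```

```bash
python3 - <<'E'
from h import *
go(455,-270,30.5,-34)
E
```

```text
t 59.62 tcp [ 457.  -270.2   85.1] phi -34.0 tilt 0.06 gap 25.5 F [0.2 0.8 0.4]
tool shift [-1.9  0.9 54.6] turn 0.0
```

Call:
move_arm --pt "-1 0 30 0 0 0" --pt "0 0 18 0 0 0" --pt "0 0 6 0 0 0" --pt "0 0 0 0 0 0" --pt "0 0 0 0 0 0"

```text
t: 60.25
tcp_pos: [456.3, -269.7, 31.1]
ee_rot: [0.956, -0.292, 0.001, 0.0]
wrist_force: [-0.2, 0.6, -0.3]
finger_gap: 25.4
```

Call:
move_arm --pt "0 0 0 0 0 0" --pt "0 0 0 0 0 0" --pt "0 0 0 0 0 0" --pt "0 0 -20 0 0 0" --pt "0 0 -50 0 0 0" --pt "0 0 -50 0 0 0" --pt "0 0 -40 0 0 0" --pt "0 0 0 0 0 0" --gripper 36

```text
t: 61.25
tcp_pos: [457.6, -270.1, 193.6]
ee_rot: [0.956, -0.292, 0.003, 0.001]
wrist_force: [0.8, -0.1, -1.4]
finger_gap: 36.1
```

Call:
move_arm --pt "-50 -20 0 0 0 0" --pt "-50 -20 0 0 0 0" --pt "-50 -20 0 0 0 0" --pt "0 -30 0 0 0 0" --pt "0 0 0 0 0 0" --pt "0 0 0 0 0 0"

```text
t: 62.0
tcp_pos: [381.4, -111.5, 189.9]
ee_rot: [0.956, -0.292, -0.001, 0.0]
wrist_force: [0.1, -0.2, 0.2]
finger_gap: 36.0
```

```bash
python3 - <<'E'
from h import *
f=grab('top','tf'); s=grab('side','sf'); print(pots(s),arm.state()['tcp_pos'],arm.state()['t'])
E
```

```text
[(np.float64(-25.3), np.float64(60.2), 76), (np.float64(-144.4), np.float64(56.7), 88), (np.float64(92.5), np.float64(57.7), 109)] [ 381.33048999 -111.84215778  189.97755541] 62.1
```

View pics/tf.png

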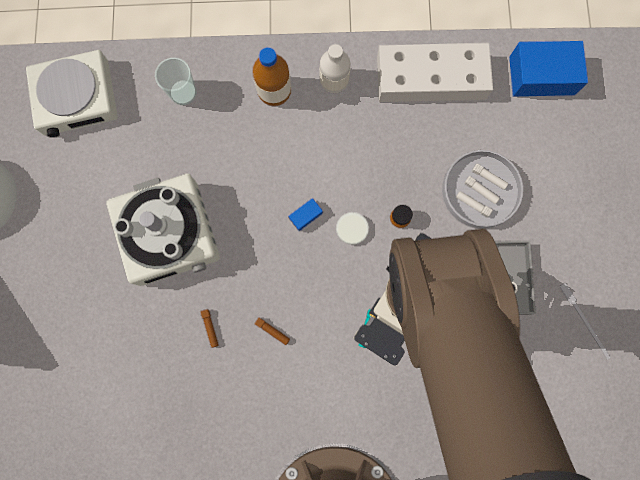

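View pics/sf.png

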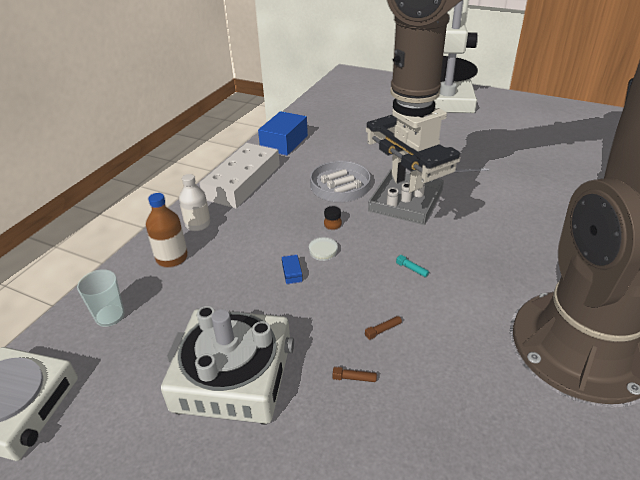

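Call:
move_arm --pt "-20 -50 0 0 0 0" --pt "-20 -50 0 0 0 0" --pt "-20 -50 0 0 0 0" --pt "-20 -20 0 0 0 0" --pt "0 0 0 0 0 0" --pt "0 0 0 0 0 0" --pt "0 0 0 0 0 0"

```text
t: 62.98
tcp_pos: [410.7, 73.1, 190.2]
ee_rot: [0.956, -0.294, -0.0, 0.0]
wrist_force: [-0.7, -0.4, -0.3]
finger_gap: 35.9
```

```bash
python3 - <<'E'
from h import *
f=grab('top'); im=f['image'][130:350,280:560]; cv2.imwrite('pics/cf.png',cv2.resize(im,None,fx=2.7,fy=2.7,interpolation=2)[:,:,::-1])
s=grab('side');print(pots(s)); st=arm.state(); print(st['t'],st['wrist_force'],np.abs(st['dq']).max())
E
```

```text
[(np.float64(-25.3), np.float64(60.2), 76), (np.float64(-144.4), np.float64(56.7), 88), (np.float64(92.5), np.float64(57.7), 109)]
63.075 [0.67042412 0.10678107 0.32033948] 0.004405291978046555
```

View pics/cf.png

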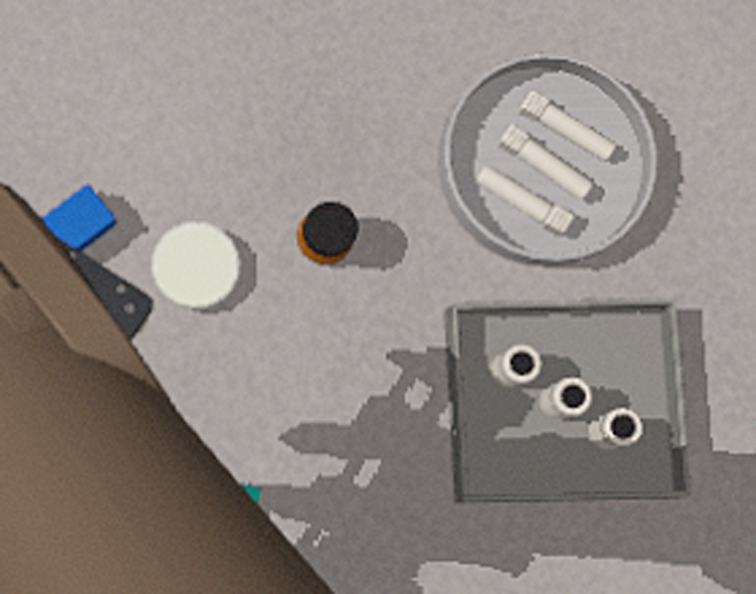

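Three tubes lie in the dish, three sleeves stand in the tray, bystanders are unmoved and the rotor is still.

```bash
python3 -c "
from rig import arm
print(arm.job_done())"
```

```text
the job is handed in; nothing more can be done
None
```

The job is done and handed in at about 63 s of the 210 s allowed.

- **First tug:** I gripped the hub knob and pulled it straight up. The wrist force read 14.2 N, then 14.1 N about a second later, and the rotor held.
- **Spin:** I pushed a pot along and let go at roughly 4.4 rad/s. In the side pictures the rotor then coasted untouched for about 505° and stopped by itself.
- **Second tug:** The same pull read 13.9 N, then 14.8 N, and the rotor still held. I saw only end-of-move force readings for both tugs, so no peak force between them was checked.
- **Sorting:** All three tubes lie in the steel dish and all three sleeves stand in the tray. The last sleeve had been knocked about 5 cm aside before I reached it, so I measured it again and picked it up from its new place.
- **Last checks:** The rotor's angle was the same in two pictures about a second apart. The petri dish, jar and slide box look unmoved, and I never handled the brown and turquoise look-alikes. In the last picture the arm hid part of the slide box and most of the turquoise look-alike, though the previous pictures showed both in place.

The only hitch was one move call refused because I mistyped a row; I sent it again correctly. No check failed.

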